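# Sort the shoe parts, then hold the loupe in focus over the wear mark

## Robot

A 6-joint arm with a two-finger parallel gripper is mounted at the origin on the work surface. World frame = base frame: x ahead of the robot, y to its left, z up, the work surface at z = 0. Lengths are in m, angles in rad, forces in N, time in s.
With the tool pointing down it reaches from about 0.3 to 0.875 m from the base axis. Payload 6.4 kg.
Tool frame: the origin (TCP) lies between the finger pads; the fingertips stand 8 mm ahead of it and the grasp point (between the pads) lies 11 mm behind it; z points along the fingers, y is the direction in which the jaws open and shut (so a half turn about z gives the same grasp; the last joint's range is limited). The gripper opens to 88 mm and grips with 3 to 60 N. Pads are 18 mm wide; open, the fingers measure 123 mm over their backs; the gripper's body (75 mm by 187 mm) begins 45 mm behind the grasp point.
Start: joints at [-1.37, 0.181, 1.607, -0, 1.354, -0.206], TCP at [0.228, -0.528, 0.247] pointing down, gripper open.
Joint ranges: [-2.99, 2.99], [-0.89, 2.07], [0.3, 2.58], [-1.14, 4.28], [0, 2.63], [-3.12, 3.12]. Speed limits (rad/s): [2.57, 2.57, 3.01, 3.14, 3.14, 3.14].

## Interface

Orientations are given as a rotation vector (axis times angle).
In Python, from plant import r gives the robot as it stands.
- The arm moves only by the tool move_arm, never from a script. Its arguments are lists of equal length, an entry for each row: "xyz": the shift along the world's x, y, z in mm, a list of three; "turn": the turn, a rotation vector about the world's x, y, z in rad, a list of three. A call has exactly 8 rows; each row shifts and turns the commanded pose from where the row before left it; what a row does not reach is not made up. A row lasts 1/12 s, in which the tool goes at most 41.7 mm and 7.16 degrees, less where a joint would pass 70% of its speed; a pose out of reach is approached as far as the arm can. A call is refused whole if a number of a shift passes 41.7 or a number of a turn 0.125, either way. A call with a gripper value outside its range is refused whole. "fingers" is the opening, from 0 (shut) to 1 (fully open), set as the call begins (left out, the last holds). The fingers move at their own pace and stop on an object; the grip force is fixed at half the most. Time passes only in rows, so rows that do not move let the fingers close, or fill a call up. It gives the time, the measured TCP pose, the force and the opening at its end, in the units of the state.
- r.read_state(): the state, without advancing time (a new reading comes with each control period).
- r.get_image(name): name is "side" or "top"; returns (picture, depth): 384x512x3 uint8, red, green, blue; 384x512 float32, m along the optical axis (not along the pixel's ray), 0 where there is no reading.
- r.camera_info(name): a dict with "fx", "fy", "cx", "cy" (pixels), "eye" and "attitude" of the camera in the world. Camera axes: x right, y down, z forward; pixel columns grow to the right and rows downward; lengths in m; the calibration is good to about 2 mm. A picture is of the moment at which its call begins. camera_info takes no time and is no camera call.
- r.finish_job(): hands the job in, once; it reports no verdict.
The state is a dict: "time": time; "q": joint angles; "joint_velocities": joint speeds; "joint_efforts": joint torques, N m; "ee_pos": TCP position; "orientation": TCP orientation; "contact_force": force on the tool from outside, world axes, zero at the start; "torque": the same for the moment, N m; "gripper_width": finger opening in m.
Only numpy, scipy, OpenCV 4.12 (cv2) and the standard library are available. Lean on these libraries where they do the work, as an engineer would, in place of code of your own. Each camera call takes 0.05 s, during which the arm holds its last target. There are 200 camera calls.

## Task

Strip-down inspection of a tram collector shoe: put the loose porcelain spacer into the bin that already holds a spacer, and the loose carbon insert into the bin that already holds an insert. Then pick up the loupe by its handle and hold it level with the lens centred over the wear mark on the clamped insert, the middle of the lens rim at the height of the brass pointer on the gauge post, and finish while still holding it there, steady and clear of the fixture. Leave the caliper, the empty bracket, the jar and the can where they are, do not shift the brass pointer, and do not knock the loupe against the fixture.

Things in the scene. Friction and masses are not known exactly. Their poses are not given: they have to be found in the camera images.
- spacer: The loose cream porcelain spacer to sort: a ribbed round cylinder 44 mm in diameter and 32 mm tall, standing on end on the bench with a dark bore spot on top, 90 g (varies). Origin: centre of its underside; z up along its axis.
- insert: The loose pewter-grey carbon insert to sort: a block 70 x 26 x 24 mm (x, y, z) lying flat on the bench, 80 g (varies). Origin: centre of its underside; x along its length, z up.
- bin_spacers: Open aluminium bin for spacers, fixed on the bench; it already holds one spacer. Outside 200 x 140 x 45 mm (x, y, z), walls and floor 5 mm. Origin: centre of its underside; z up. Its half at -x (towards the robot) is empty. The two bins look the same and may stand at the left or at the right.
- bin_inserts: The same bin for inserts, fixed on the bench; it already holds one carbon insert, in its +x half. Outside 200 x 140 x 45 mm, walls and floor 5 mm. Origin: centre of its underside; z up. Its half at -x is empty.
- sample_spacer: The spacer that is already in the spacers' bin, the same as the loose one; it must stay in its bin. Origin: centre of its underside.
- sample_insert: The carbon insert that is already in the inserts' bin, the same as the loose one; it must stay in its bin. Origin: centre of its underside.
- loupe: Hand loupe lying flat, lens away from the robot, 90 g (varies): black bar handle 85 x 14 x 18 mm (x, y, z), short neck, steel ring 62 mm across and 10 mm high with a glass lens, undersides in one plane. Origin: middle of the handle's underside; x along the handle to the lens, z up, square to the lens. Centre of mass about 15 to 25 mm from the origin towards the lens.
- lens (a point): Centre of the loupe's lens ring, at half its height: 80 mm along x from the loupe's origin and 5 mm above its underside. Axes as the loupe's.
- fixture: Fixed inspection fixture: dark steel plate 110 x 140 x 12 mm (x, y, z), on it an olive-drab shoe clamp bracket holding a carbon insert 70 x 26 x 24 mm whose top is 44 mm above the bench. A steel gauge post, 8 mm thick, rises to 165 mm above the bench at x = +45, y = +55 mm. Origin: centre of the plate's underside; z up.
- wear_mark (a point): The wear mark: a dark round pit in the middle of the top of the clamped insert, straight above the fixture's origin, 44 mm above the bench.
- focus_pointer (a point): Tip of the brass pointer, a 4 mm bar on a brass collar (18 mm in diameter, 12 mm high, slides stiffly) on the gauge post; its height, 115 to 150 mm above the bench, marks the focal height. The tip lies 52 mm to the side of the wear mark. Axes as the fixture's, z up.
- caliper: Bystander: polished steel caliper lying flat, 170 mm long and up to 14 mm high, jaws about 55 mm wide. Origin: under the middle of its beam; x along the beam.
- spare_bracket: Bystander: loose olive-drab shoe clamp bracket, empty, 90 x 50 x 32 mm. Origin: centre of its underside.
- jar: Bystander: small glass jar, 52 mm in diameter, 55 mm tall. Origin: centre of its underside.
- oil_can: Bystander: dark steel can, 60 mm in diameter, 130 mm tall. Origin: centre of its underside.
There are look-alikes about, which are no part of the job. What is shaped like the sample_insert but pink is not meant. Leave any purple look-alike of the insert alone.

How it is judged:
On the way, in this order (a step that is already met when the one before it is completed fails the run):
1. both loose parts lie at rest in their bins, let go, before the loupe is put to use (x of spacer in the frame of bin_spacers between -0.09 and 0.09 m and y of spacer in the frame of bin_spacers between -0.062 and 0.062 m and z of spacer in the frame of bin_spacers between -0.005 and 0.04 m and x of insert in the frame of bin_inserts between -0.09 and 0.09 m and y of insert in the frame of bin_inserts between -0.062 and 0.062 m and z of insert in the frame of bin_inserts between -0.005 and 0.04 m and x of sample_spacer in the frame of bin_spacers between -0.09 and 0.09 m and y of sample_spacer in the frame of bin_spacers between -0.062 and 0.062 m and z of sample_spacer in the frame of bin_spacers between -0.005 and 0.04 m and x of sample_insert in the frame of bin_inserts between -0.09 and 0.09 m and y of sample_insert in the frame of bin_inserts between -0.062 and 0.062 m and z of sample_insert in the frame of bin_inserts between -0.005 and 0.04 m and contact force between the fingers and spacer below 0.1 N and contact force between the fingers and insert below 0.1 N and linear speed of each of spacer, insert below 0.05 m/s), for 0.2 s.
2. the loupe is held steady and level at the pointer's height over the wear mark (z of lens in the frame of focus_pointer between -0.008 and 0.008 m and horizontal distance between lens and wear_mark below 0.012 m and angle between loupe's own z axis and vertical below 0.14 rad and contact force between loupe and the fingers above 0.3 N and contact force between loupe and fixture below 0.05 N and linear speed of loupe below 0.03 m/s and angular speed of loupe below 0.2 rad/s), for 0.5 s.
At the end, for the whole second after the job is handed in: Spacer and insert lie at rest in their own bins, let go, the parts that were there still there; the loupe is in the fingers, touching nothing else, steady, its lens centre within 12 mm sideways of the wear mark and within 8 mm of the pointer's height, tilted less than 0.14 rad (8 degrees) (all of step 1 and all of step 2); the arm keeps its last pose, push and grip.
It fails at once if a bystander moved more than 30 mm (distance of any of caliper, spare_bracket, jar, oil_can from where it was at the start of the episode above 0.03 m).
It fails at once if brass pointer shifted (distance of focus_pointer from where it was at the start of the episode above 0.006 m).
It fails at once if loupe knocked against the fixture (contact force between loupe and fixture above 5 N).
It also fails if it takes over 69 s, if anything falls off the work surface, if the arm or the gripper's body presses on something with over 40 N, if the wrist force passes 120 N, or if a joint passes its speed limit or range.

## Working session

There is one attempt and no reset: what is moved stays moved. The work goes in short steps, Python scripts to look and compute and a tool call to move; the robot and the scene stay as the last step left them, time stands still between calls to the robot, and variables do not carry over. Pictures are saved under pics/ and viewed, about 8 in all and at most 12, crops included, and the job is handed in when it is done.

Besides the shell and the picture viewer there is one more tool, called after "Call:" as a command line: name --argument value ..., lists and objects as JSON in quotes. move_arm: Moves the arm, as the interface text tells. Its arguments: {"type":"object","properties":{"xyz":{"type":"array"},"turn":{"type":"array"},"fingers":{"type":"number"}},"required":["xyz","turn"]}

```bash
mkdir -p pics; ls; python3 - <<'E'
from plant import r
import cv2,numpy as np
for n in("top","side"):
    p,d=r.get_image(n); cv2.imwrite(f"pics/{n}0.png",cv2.cvtColor(p,cv2.COLOR_RGB2BGR)); np.save(f"pics/{n}0.npy",d); c=r.camera_info(n); print(n,c)
s=r.read_state(); print(s)
E
```

```text
pics
top {'fx': 439.34164158988034, 'fy': 439.34164158988034, 'cx': 258.7870616779066, 'cy': 193.80762769217318, 'eye': array([ 0.45095815, -0.01432471,  1.17109883]), 'attitude': array([-2.1704799 ,  2.16247848, -0.10907538])}
side {'fx': 483.4231360089561, 'fy': 483.4231360089561, 'cx': 253.29384481635063, 'cy': 193.49202529500673, 'eye': array([-0.17698862,  0.94902648,  0.79427753]), 'attitude': array([-0.78657277,  2.35318161, -1.32832085])}
{'time': 0.1, 'q': array([-1.37027369e+00,  1.81458075e-01,  1.60786375e+00,  8.83861739e-06,
        1.35379868e+00, -2.06283195e-01]), 'joint_velocities': array([-0.00017153, -0.00159515, -0.00118139,  0.00111718, -0.00012915,
       -0.00156915]), 'joint_efforts': array([ 6.99139782e-04, -4.34818196e+01, -3.42693257e+01,  7.03209126e-02,
        3.38952499e-02, -4.50771938e-05]), 'ee_pos': array([ 0.22745075, -0.52761227,  0.24592649]), 'orientation': array([-3.07533253e+00, -6.34300392e-01, -2.04582591e-05]), 'contact_force': array([-0.31130498,  0.97210118, -0.08190285]), 'torque': array([ 0.02009119, -0.02279764,  0.027053  ]), 'gripper_width': 0.088120865792709}
```

View pics/top0.png

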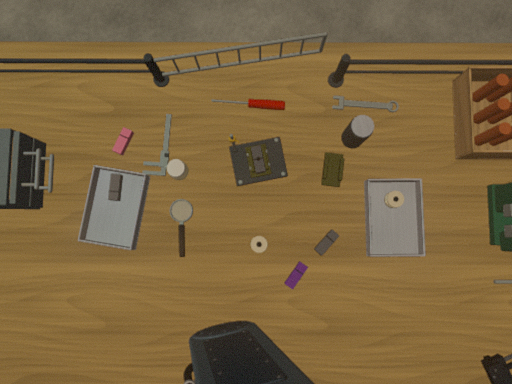

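View pics/side0.png

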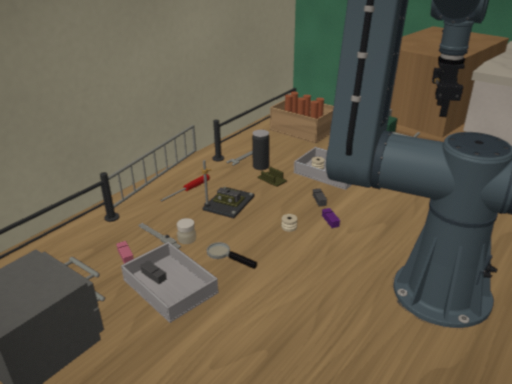

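The top view shows:
- The spacer at (259,244), with the sample spacer in the right bin (395,217).
- Three loose blocks: grey (326,242), pink (123,141) and purple (296,275). Grey is the insert meant, because the description excludes pink and purple.
- The left bin (115,207), which holds an insert at (115,187).
- The loupe, handle (182,240) and lens (181,211), and the fixture at (258,161).

I'll measure these and confirm the insert with a crop.

```bash
cat > h.py <<'E'
import numpy as np,cv2
from scipy.spatial.transform import Rotation as R
from plant import r
def grab(n,tag=None):
    p,d=r.get_image(n); p=cv2.cvtColor(p,cv2.COLOR_RGB2BGR)
    if tag: cv2.imwrite(f"pics/{n}{tag}.png",p)
    return p,d
def ray(n,uv):
    c=r.camera_info(n); uv=np.atleast_2d(uv).astype(float)
    v=np.c_[(uv[:,0]-c['cx'])/c['fx'],(uv[:,1]-c['cy'])/c['fy'],np.ones(len(uv))]
    return c['eye'],R.from_rotvec(c['attitude']).apply(v)
def plane(n,uv,z):
    e,v=ray(n,uv); return e+v*((z-e[2])/v[:,2])[:,None]
def proj(n,P):
    c=r.camera_info(n); q=R.from_rotvec(c['attitude']).inv().apply(np.atleast_2d(P)-c['eye'])
    return np.c_[c['cx']+c['fx']*q[:,0]/q[:,2],c['cy']+c['fy']*q[:,1]/q[:,2]]
def cloud(n,d):
    vv,uu=np.mgrid[:384,:512]; e,v=ray(n,np.c_[uu.ravel(),vv.ravel()])
    return (e+v*d.ravel()[:,None]).reshape(384,512,3)
E
python3 - <<'E'
from h import *
p=cv2.imread("pics/top0.png"); d=np.load("pics/top0.npy"); C=cloud("top",d); Z=C[...,2]
print("bench z",np.median(Z[290:310,60:150]))
def blob(name,box,lo,hi,z):
    x0,y0,x1,y1=box; m=np.zeros(Z.shape,np.uint8); m[y0:y1,x0:x1]=((Z>lo)&(Z<hi))[y0:y1,x0:x1]
    n,l,s,c=cv2.connectedComponentsWithStats(m); k=1+np.argmax(s[1:,4]); ys,xs=np.where(l==k)
    P=plane("top",np.c_[xs,ys],z)[:,:2]; (cx,cy),(w,h),a=cv2.minAreaRect((P*1000).astype(np.float32))
    ev,V=np.linalg.eigh(np.cov(P.T)); v=V[:,1]
    print(name,"px",xs.mean().round(1),ys.mean().round(1),"n",len(xs),"mean",(P.mean(0)*1000).round(1),"rect",round(cx,1),round(cy,1),round(w),round(h),round(a,1),"axis deg",np.degrees(np.arctan2(v[1],v[0])).round(1),"z",np.median(Z[l==k]).round(4))
blob("spacer",(240,225,280,262),.022,.05,.032)
blob("insert",(310,225,342,260),.014,.05,.024)
blob("handle",(170,223,195,262),.010,.05,.018)
blob("lens",(165,195,198,224),.004,.03,.010)
blob("binL",(70,155,158,258),.035,.06,.045)
blob("binR",(355,165,432,265),.035,.06,.045)
blob("sinsert",(104,168,125,205),.02,.04,.029)
blob("plate",(225,135,292,190),.006,.018,.012)
blob("clampins",(240,140,280,180),.040,.06,.044)
g=np.where(np.zeros(Z.shape,bool)); 
sub=C[125:165,220:250]; k=sub[...,2]>.09; ys,xs=np.where(k); print("post",[(x+220,y+125,*(sub[y,x]*1000).round()) for y,x in zip(ys,xs)][:40])
im=np.hstack([cv2.resize(p[120:190,220:300],(400,350),interpolation=2),cv2.resize(p[220:290,270:350],(400,350),interpolation=2)]); 
im2=np.hstack([cv2.resize(p[195:265,150:230],(400,350)),np.zeros((350,400,3),np.uint8)])
cv2.imwrite("pics/crop1.png",im)
q=cv2.imread("pics/side0.png"); cv2.imwrite("pics/crop2.png",cv2.resize(q[150:225,190:270],(800,750))[:600])
E
```

```text
bench z -0.000630279845710624
spacer px 258.4 243.8 n 221 mean [440.3  -9.7] rect 440.4 -9.5 40 42 45.1 axis deg 170.9 z 0.0313
insert px 326.2 241.6 n 280 mean [ 446.4 -185.6] rect 446.5 -185.6 27 69 47.9 axis deg 138.2 z 0.0233
handle px 180.9 239.8 n 182 mean [449.9 192.6] rect 450.7 192.3 86 15 4.1 axis deg -176.6 z 0.0169
lens px 180.7 210.1 n 385 mean [528.1 196.3] rect 527.6 194.9 62 59 45.8 axis deg -178.2 z 0.0075
binL px 110.8 207.1 n 676 mean [533.2 370.1] rect 534.2 366.9 142 200 80.4 axis deg 169.8 z 0.0433
binR px 396.3 215.0 n 678 mean [ 515.6 -362.8] rect 511.3 -360.2 200 142 0.8 axis deg 179.1 z 0.043
sinsert px 114.0 186.3 n 282 mean [588.6 369.3] rect 588.8 368.4 29 70 85.9 axis deg 176.0 z 0.0283
plate px 258.1 161.3 n 1448 mean [659.4  -8.1] rect 661.2 -7.1 110 140 11.7 axis deg 104.2 z 0.0116
clampins px 257.8 158.3 n 296 mean [661.4  -7.6] rect 661.2 -7.8 71 43 12.7 axis deg -168.7 z 0.043
post [(np.int64(226), np.int64(132), np.float64(451.0), np.float64(-14.0), np.float64(1171.0)), (np.int64(229), np.int64(134), np.float64(697.0), np.float64(59.0), np.float64
[... 2655 characters left out ...]
.int64(233), np.int64(138), np.float64(693.0), np.float64(52.0), np.float64(138.0)), (np.int64(234), np.int64(138), np.float64(694.0), np.float64(49.0), np.float64(135.0)), (np.int64(235), np.int64(138), np.float64(694.0), np.float64(47.0), np.float64(131.0)), (np.int64(228), np.int64(139), np.float64(692.0), np.float64(64.0), np.float64(131.0)), (np.int64(229), np.int64(139), np.float64(691.0), np.float64(61.0), np.float64(136.0)), (np.int64(230), np.int64(139), np.float64(691.0), np.float64(59.0), np.float64(135.0)), (np.int64(231), np.int64(139), np.float64(691.0), np.float64(56.0), np.float64(136.0)), (np.int64(232), np.int64(139), np.float64(690.0), np.float64(54.0), np.float64(139.0))]
```

View pics/crop1.png

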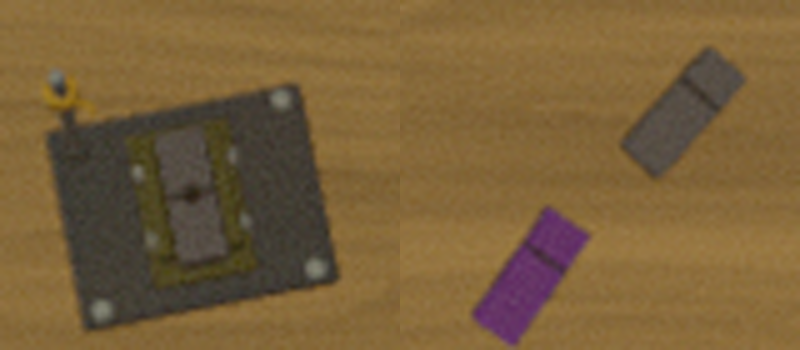

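View pics/crop2.png

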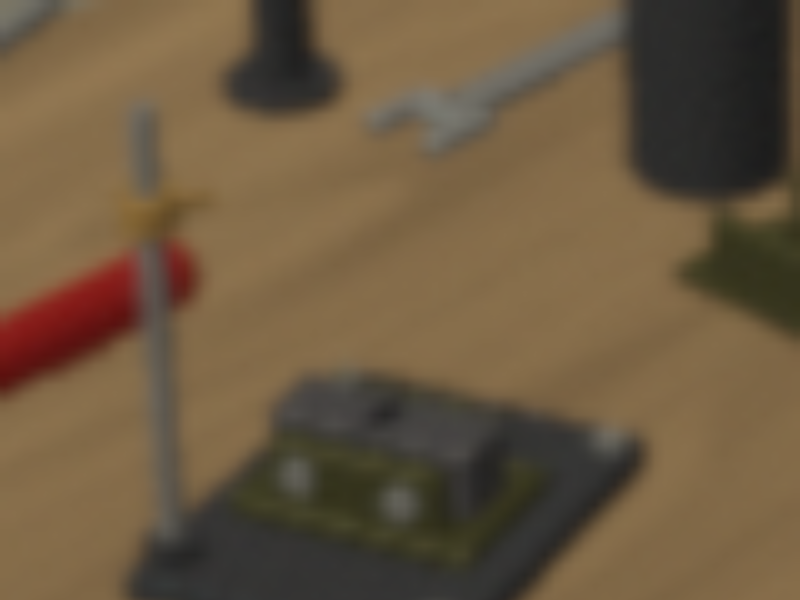

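The grey block is confirmed as the insert. The wear mark is in the middle of the clamped insert, and the side view shows the collar at about (205,171). I'll triangulate the pointer and start moving. Planned order: spacer, insert, loupe.

```bash
python3 - <<'E'
from h import *
# collar on post axis; tip from two views
for z in (.115,.12,.125,.13,.135,.14,.145,.15): print(z,proj("side",[.694,.0555,z]).round(1),proj("top",[.694,.0555,z]).round(1))
e1,v1=ray("top",[238.5,141.3]);e2,v2=ray("side",[210.2,169.8]);v1=v1[0];v2=v2[0]
t=np.linalg.lstsq(np.c_[v1,-v2],e2-e1,rcond=None)[0]; print(e1+t[0]*v1,e2+t[1]*v2)
for n,b in(("top",(222,128,245,150)),("side",(195,160,220,180))):
    p=cv2.imread(f"pics/{n}0.png"); x0,y0,x1,y1=b; q=p[y0:y1,x0:x1].astype(int)
    k=(q[...,2]-q[...,0]>75)if n=="side" else (q[...,2]-q[...,0]>80); ys,xs=np.where(k); print(n,[(x+x0,y+y0) for x,y in zip(xs,ys)])
E
```

```text
0.115 [[204.7 175.9]] [[232.  139.7]]
0.12 [[204.6 174.4]] [[231.9 139.3]]
0.125 [[204.4 172.9]] [[231.7 138.8]]
0.13 [[204.3 171.4]] [[231.6 138.3]]
0.135 [[204.2 169.9]] [[231.5 137.8]]
0.14 [[204.1 168.4]] [[231.3 137.4]]
0.145 [[204.  166.8]] [[231.2 136.9]]
0.15 [[203.9 165.3]] [[231.1 136.4]]
[0.68662181 0.03873947 0.13045088] [0.68632399 0.03851462 0.13037197]
top [(np.int64(229), np.int64(128)), (np.int64(243), np.int64(128)), (np.int64(224), np.int64(129)), (np.int64(225), np.int64(129)), (np.int64(228), np.int64(129)), (np.int64(229), np.int64(129)), (np.int64(230), np.int64(129)), (np.int64(240), np.int64(129)), (np.int64(243), np.int64(129)), (np.int64(222), np.int64(130)), (np.int64(228), np.int64(130)), (np.int64(229), np.int64(130)), (np.int64(231), np.int64(130)), (np.int64(225), np.int64(131)), (np.int64(234), np.int64(131)), (np.int64(222), np.int64(132)), (np.int64(223), np.int64(132)), (np.int64(227), np.int64(132)), (np.int64(229), np.int64(132)), (np.int64(230), np.int64(132)), (np.int64(231), np.int64(132)), (np.int64(232), np.int64(132)), (np.int64(233), np.in
[... 2772 characters left out ...]
.int64(208), np.int64(176)), (np.int64(198), np.int64(177)), (np.int64(199), np.int64(177)), (np.int64(200), np.int64(177)), (np.int64(201), np.int64(177)), (np.int64(202), np.int64(177)), (np.int64(208), np.int64(177)), (np.int64(196), np.int64(178)), (np.int64(197), np.int64(178)), (np.int64(198), np.int64(178)), (np.int64(199), np.int64(178)), (np.int64(200), np.int64(178)), (np.int64(201), np.int64(178)), (np.int64(202), np.int64(178)), (np.int64(195), np.int64(179)), (np.int64(196), np.int64(179)), (np.int64(197), np.int64(179)), (np.int64(198), np.int64(179)), (np.int64(199), np.int64(179)), (np.int64(200), np.int64(179)), (np.int64(201), np.int64(179)), (np.int64(202), np.int64(179))]
```

Call:
move_arm --xyz '[[13.3,32.3,-9],[13.3,32.3,-9],[13.3,32.3,-9],[13.3,32.3,-9],[13.3,32.3,-9],[13.3,32.3,-9],[13.3,32.3,-9],[13.3,32.3,-9]]' --turn '[[0,0,-0.0245],[0,0,-0.0245],[0,0,-0.0245],[0,0,-0.0245],[0,0,-0.0245],[0,0,-0.0245],[0,0,-0.0245],[0,0,-0.0245]]' --fingers 1

```text
time: 0.77
ee_pos: [0.334, -0.2679, 0.1741]
orientation: [-3.124, -0.328, 0.0]
contact_force: [0.4, -0.9, 0.4]
gripper_width: 0.0886
```

Call:
move_arm --xyz '[[13.3,32.3,-9],[13.3,32.3,-9],[13.3,32.3,-9],[13.3,32.3,-9],[13.3,32.3,-9],[13.3,32.3,-9],[13.3,32.3,-9],[13.3,32.3,-9]]' --turn '[[0,0,-0.0245],[0,0,-0.0245],[0,0,-0.0245],[0,0,-0.0245],[0,0,-0.0245],[0,0,-0.0245],[0,0,-0.0245],[0,0,-0.0245]]'

```text
time: 1.43
ee_pos: [0.4405, -0.0095, 0.1022]
orientation: [3.141, 0.021, 0.0]
contact_force: [0.4, -0.5, 0.8]
gripper_width: 0.0878
```

The pointer height comes out at about 130.4 mm: the rays agree to 0.4 mm and the tip is 53 mm from the mark. Next I grasp the spacer.

Call:
move_arm --xyz '[[0,0,-18],[0,0,-18],[0,0,-18],[0,0,-14],[0,0,-10],[0,0,-6],[0,0,-4],[0,0,0]]' --turn '[[0,0,0],[0,0,0],[0,0,0],[0,0,0],[0,0,0],[0,0,0],[0,0,0],[0,0,0]]'

```text
time: 2.1
ee_pos: [0.4401, -0.0113, 0.0143]
orientation: [-3.141, -0.023, 0.001]
contact_force: [-0.4, 0.3, -0.3]
gripper_width: 0.0882
```

Call:
move_arm --xyz '[[0,0,0],[0,0,0],[0,0,0],[0,0,0],[0,0,0],[0,0,0],[0,0,0],[0,0,0]]' --turn '[[0,0,0],[0,0,0],[0,0,0],[0,0,0],[0,0,0],[0,0,0],[0,0,0],[0,0,0]]' --fingers 0

```text
time: 2.77
ee_pos: [0.4404, -0.0113, 0.0149]
orientation: [3.141, 0.023, 0.0]
contact_force: [-0.6, 0.3, 1.8]
gripper_width: 0.043
```

Call:
move_arm --xyz '[[0,0,5],[0,0,10],[0,0,16],[0,0,20],[0,0,20],[0,0,20],[0,0,9],[0,0,0]]' --turn '[[0,0,0],[0,0,0],[0,0,0],[0,0,0],[0,0,0],[0,0,0],[0,0,0],[0,0,0]]'

```text
time: 3.43
ee_pos: [0.4421, -0.0117, 0.1173]
orientation: [3.14, 0.023, 0.008]
contact_force: [-0.8, 1.0, -0.6]
gripper_width: 0.0436
```

Call:
move_arm --xyz '[[2,-12,0],[2,-22,0],[2,-32,0],[2,-38,0],[3,-38,0],[3,-38,0],[3,-38,0],[3,-38,0]]' --turn '[[0,0,0],[0,0,0],[0,0,0],[0,0,0],[0,0,0],[0,0,0],[0,0,0],[0,0,0]]'

```text
time: 4.1
ee_pos: [0.4595, -0.2687, 0.1134]
orientation: [-3.14, -0.023, 0.002]
contact_force: [1.1, -0.3, -0.6]
gripper_width: 0.043
```

Call:
move_arm --xyz '[[3,-38,0],[1,-30,0],[0,-18,0],[0,-7,-10],[0,0,-20],[0,0,-20],[0,0,-14],[0,0,0]]' --turn '[[0,0,0],[0,0,0],[0,0,0],[0,0,0],[0,0,0],[0,0,0],[0,0,0],[0,0,0]]'

```text
time: 4.77
ee_pos: [0.4618, -0.3565, 0.0455]
orientation: [-3.134, -0.024, 0.009]
contact_force: [0.3, 0.0, -1.0]
gripper_width: 0.0432
```

Call:
move_arm --xyz '[[0,-1,-10],[0,-1,-8],[0,-1,-5],[0,0,-4],[0,0,-1],[0,0,0],[0,0,0],[0,0,0]]' --turn '[[0,0,0],[0,0,0],[0,0,0],[0,0,0],[0,0,0],[0,0,0],[0,0,0],[0,0,0]]'

```text
time: 5.43
ee_pos: [0.4646, -0.3636, 0.0233]
orientation: [3.141, 0.023, 0.001]
contact_force: [-0.8, 0.0, -0.5]
gripper_width: 0.0431
```

Call:
move_arm --xyz '[[0,0,0],[0,0,0],[0,0,0],[0,0,0],[0,0,0],[0,0,0],[0,0,10],[0,0,20]]' --turn '[[0,0,0],[0,0,0],[0,0,0],[0,0,0],[0,0,0],[0,0,0],[0,0,0],[0,0,0]]' --fingers 0.75

```text
time: 6.1
ee_pos: [0.4629, -0.3617, 0.051]
orientation: [-3.138, -0.023, 0.005]
contact_force: [-0.0, -0.3, 0.6]
gripper_width: 0.0665
```

Call:
move_arm --xyz '[[0,0,25],[0,0,25],[0,22,5],[-2,35,0],[-6,35,0],[-6,34,0],[-2,33,0],[0,14,0]]' --turn '[[0,0,0],[0,0,-0.12],[0,0,-0.12],[0,0,-0.12],[0,0,-0.12],[0,0,-0.12],[0,0,-0.12],[0,0,-0.03]]'

```text
time: 6.77
ee_pos: [0.4471, -0.1865, 0.1079]
orientation: [-2.928, 1.136, 0.003]
contact_force: [0.2, 0.4, -0.4]
gripper_width: 0.0664
```

Call:
move_arm --xyz '[[0,0,-20],[0,0,-20],[0,0,-20],[0,0,-15],[0,0,-10],[0,0,-6],[0,0,-4],[0,0,0]]' --turn '[[0,0,0],[0,0,0],[0,0,0],[0,0,0],[0,0,0],[0,0,0],[0,0,0],[0,0,0]]'

```text
time: 7.43
ee_pos: [0.4483, -0.1903, 0.0126]
orientation: [-2.932, 1.129, 0.0]
contact_force: [-0.6, -0.2, -0.4]
gripper_width: 0.0665
```

Call:
move_arm --xyz '[[0,0,0],[0,0,0],[0,0,0],[0,0,0],[0,0,0],[0,0,0],[0,0,0],[0,0,0]]' --turn '[[0,0,0],[0,0,0],[0,0,0],[0,0,0],[0,0,0],[0,0,0],[0,0,0],[0,0,0]]' --fingers 0

```text
time: 8.1
ee_pos: [0.4484, -0.1903, 0.0129]
orientation: [2.932, -1.129, 0.0]
contact_force: [-0.8, 0.6, 2.4]
gripper_width: 0.026
```

Call:
move_arm --xyz '[[0,0,5],[0,0,10],[0,0,16],[0,0,20],[0,0,20],[0,0,20],[0,0,9],[0,0,0]]' --turn '[[0,0,0],[0,0,0],[0,0,0],[0,0,0],[0,0,0],[0,0,0],[0,0,0],[0,0,0]]'

```text
time: 8.77
ee_pos: [0.4499, -0.1913, 0.1155]
orientation: [2.93, -1.128, 0.008]
contact_force: [-0.1, 0.1, -1.3]
gripper_width: 0.0259
```

```bash
python3 - <<'E'
from h import *
p,_=grab("top","1"); 
cv2.imwrite("pics/c3.png",np.hstack([cv2.resize(p[170:265,350:440],(380,400)),cv2.resize(p[200:300,250:360],(420,400))]))
E
```

```text
(no output)
```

View pics/c3.png

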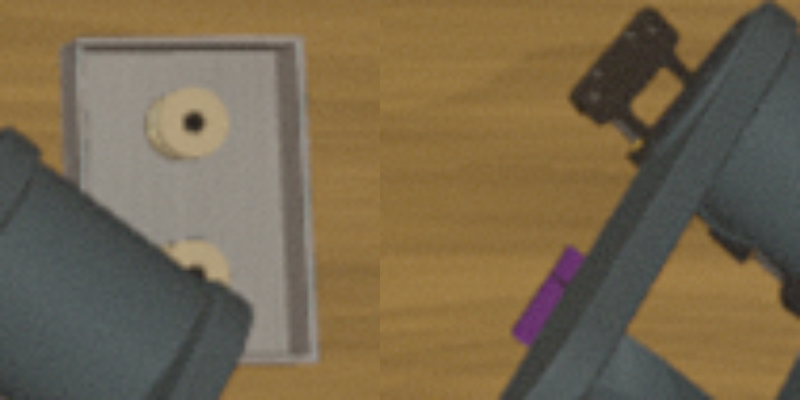

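The crop shows both spacers in the right bin, and the insert is gripped at 26 mm. Carrying it to the left bin.

Call:
move_arm --xyz '[[2,12,0],[2,24,0],[2,34,0],[3,40,0],[3,40,0],[3,40,0],[3,40,0],[3,40,0]]' --turn '[[0,0,0.02],[0,0,0.03],[0,0,0.04],[0,0,0.04],[0,0,0.04],[0,0,0.04],[0,0,0.04],[0,0,0.04]]'

```text
time: 9.48
ee_pos: [0.4675, 0.0824, 0.1112]
orientation: [3.065, -0.689, -0.005]
contact_force: [0.2, 0.0, -1.5]
gripper_width: 0.0257
```

Call:
move_arm --xyz '[[3,40,0],[3,40,0],[3,40,0],[3,40,0],[3,40,0],[3,38,0],[2,30,0],[0,17,0]]' --turn '[[0,0,0.04],[0,0,0.04],[0,0,0.04],[0,0,0.04],[0,0,0.04],[0,0,0.03],[0,0,0.025],[0,0,0.015]]'

```text
time: 10.15
ee_pos: [0.4872, 0.3683, 0.1106]
orientation: [3.13, -0.267, -0.004]
contact_force: [0.6, -0.6, -0.3]
gripper_width: 0.0261
```

Call:
move_arm --xyz '[[0,7,-10],[0,3,-20],[0,0,-20],[0,0,-14],[0,0,0],[0,0,0],[0,0,0],[0,0,0]]' --turn '[[0,0,0],[0,0,0],[0,0,0],[0,0,0],[0,0,0],[0,0,0],[0,0,0],[0,0,0]]'

```text
time: 10.82
ee_pos: [0.4903, 0.3748, 0.0499]
orientation: [-3.128, 0.276, -0.003]
contact_force: [0.1, -0.2, -0.5]
gripper_width: 0.0258
```

Call:
move_arm --xyz '[[0,0,-10],[0,0,-10],[0,0,-5],[0,0,-4],[0,0,-1],[0,0,0],[0,0,0],[0,0,0]]' --turn '[[0,0,0],[0,0,0],[0,0,0],[0,0,0],[0,0,0],[0,0,0],[0,0,0],[0,0,0]]'

```text
time: 11.48
ee_pos: [0.4894, 0.3748, 0.0188]
orientation: [-3.129, 0.275, -0.0]
contact_force: [-0.8, -0.0, -0.2]
gripper_width: 0.0255
```

Call:
move_arm --xyz '[[0,0,0],[0,0,0],[0,0,0],[0,0,0],[0,0,0],[0,0,0],[0,0,10],[0,0,20]]' --turn '[[0,0,0],[0,0,0],[0,0,0],[0,0,0],[0,0,0],[0,0,0],[0,0,0],[0,0,0]]' --fingers 0.6

```text
time: 12.15
ee_pos: [0.4874, 0.3737, 0.0469]
orientation: [3.127, -0.275, -0.007]
contact_force: [-0.5, -0.0, 0.1]
gripper_width: 0.0527
```

Call:
move_arm --xyz '[[0,0,25],[0,0,30],[-3,-22,10],[-4,-35,0],[-6,-40,0],[-6,-40,0],[-4,-30,0],[-2,-15,0]]' --turn '[[0,0,0],[0,0,0.02],[0,0,0.04],[0,0,0.04],[0,0,0.04],[0,0,0.04],[0,0,0.03],[0,0,0.02]]'

```text
time: 12.82
ee_pos: [0.4637, 0.1899, 0.1144]
orientation: [3.14, 0.086, 0.0]
contact_force: [-0.2, 0.5, -0.2]
gripper_width: 0.0524
```

```bash
python3 - <<'E'
from h import *
p,_=grab("top","2"); q,_=grab("side","2"); print(r.read_state()['ee_pos'])
cv2.imwrite("pics/c4.png",np.hstack([cv2.resize(p[150:270,70:210],(400,343)),cv2.resize(q[200:320,120:260],(400,343))]))
E
```

```text
[0.4643192  0.19068724 0.11452135]
```

View pics/c4.png

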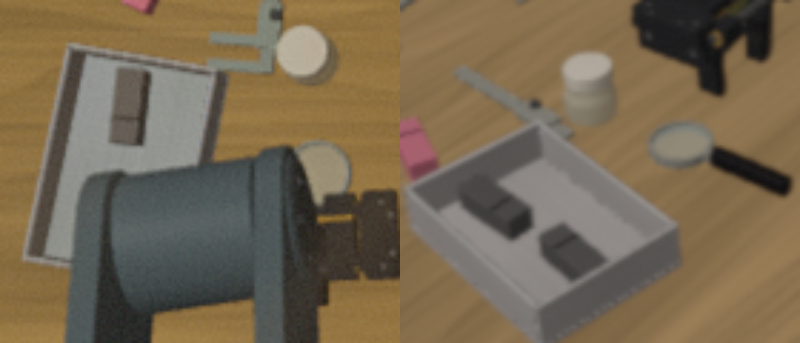

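The side crop shows the insert lying in the left bin with the sample, and the loupe undisturbed. Now I grasp the loupe.

Call:
move_arm --xyz '[[1,2.5,-22],[0,0,-22],[0,0,-22],[0,0,-15],[0,0,-10],[0,0,-7],[0,0,-5],[0,0,0]]' --turn '[[0,0,0],[0,0,0],[0,0,0],[0,0,0],[0,0,0],[0,0,0],[0,0,0],[0,0,0]]'

```text
time: 13.58
ee_pos: [0.4652, 0.1955, 0.0103]
orientation: [3.14, 0.086, -0.001]
contact_force: [-0.0, -0.1, 0.5]
gripper_width: 0.0525
```

Call:
move_arm --xyz '[[0,0,0],[0,0,0],[0,0,0],[0,0,0],[0,0,0],[0,0,0],[0,0,0],[0,0,0]]' --turn '[[0,0,0],[0,0,0],[0,0,0],[0,0,0],[0,0,0],[0,0,0],[0,0,0],[0,0,0]]' --fingers 0

```text
time: 14.25
ee_pos: [0.4655, 0.1952, 0.011]
orientation: [3.14, 0.086, 0.0]
contact_force: [-1.2, -0.1, 3.6]
gripper_width: 0.0135
```

```bash
python3 - <<'E'
from h import *
for i in range(4): print(r.read_state()['ee_pos'].round(4)); grab("side")
s=r.read_state(); print(s['gripper_width'],s['ee_pos'])
E
```

```text
[0.4655 0.1952 0.011 ]
[0.4655 0.1952 0.011 ]
[0.4655 0.1952 0.011 ]
[0.4655 0.1952 0.011 ]
0.013748546278147502 [0.46549717 0.19518134 0.01097897]
```

Call:
move_arm --xyz '[[0,0,5],[0,0,10],[0,0,16],[0,0,22],[0,0,25],[0,0,25],[0,0,15],[0,0,7.4]]' --turn '[[0,0,0],[0,0,0],[0,0,0],[0,0,0],[0,0,0],[0,0,0],[0,0,0],[0,0,0]]'

```text
time: 15.12
ee_pos: [0.4667, 0.1956, 0.1392]
orientation: [-3.14, -0.086, -0.007]
contact_force: [0.7, -0.2, -1.9]
gripper_width: 0.0138
```

Call:
move_arm --xyz '[[0,-10,0],[0,-22,0],[0,-32,0],[0,-36,0],[0,-36,0],[0,-32,0],[0,-24,0],[0,-14,0]]' --turn '[[0,0,0],[0,0,0],[0,0,0],[0,0,0],[0,0,0],[0,0,0],[0,0,0],[0,0,0]]'

```text
time: 15.78
ee_pos: [0.464, -0.0136, 0.1348]
orientation: [-3.14, -0.082, 0.004]
contact_force: [-0.0, -0.2, -1.1]
gripper_width: 0.0135
```

Call:
move_arm --xyz '[[8,0,0],[14,0,0],[18,0,0],[20,0,0],[16,0,0],[12,0,0],[7,0,0],[5,0,0]]' --turn '[[0,0,0],[0,0,0],[0,0,0],[0,0,0],[0,0,0],[0,0,0],[0,0,0],[0,0,0]]'

```text
time: 16.45
ee_pos: [0.5654, -0.0103, 0.1349]
orientation: [-3.14, -0.087, 0.003]
contact_force: [0.4, 0.9, -0.1]
gripper_width: 0.0137
```

```bash
python3 - <<'E'
from h import *
p,d=grab("top","3"); q,_=grab("side","3"); s=r.read_state(); print(s['ee_pos'],s['gripper_width'],s['contact_force'])
np.save("pics/top3.npy",d)
cv2.imwrite("pics/c5.png",np.hstack([cv2.resize(p[120:225,210:310],(400,420)),cv2.resize(q[140:245,180:280],(400,420))]))
E
```

```text
[ 0.5652376  -0.01046495  0.13535124] 0.013874723379977898 [-0.41047335 -1.05471627 -0.68572895]
```

View pics/c5.png

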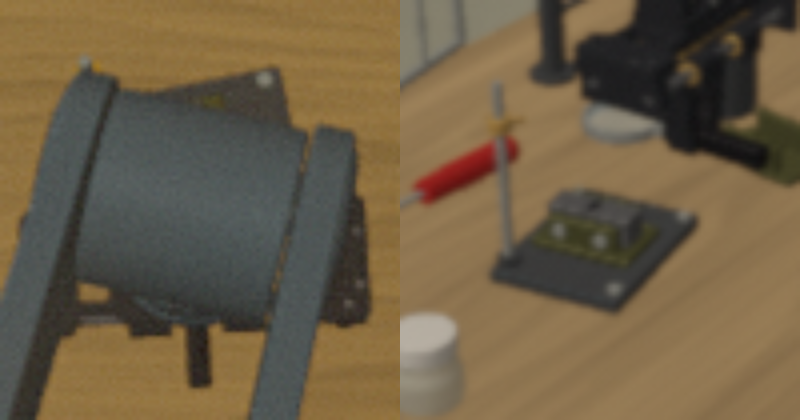

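The loupe is held level, with the lens ring at about (620,122) in the side crop. Final step to the mark, then I check it against the projected ring in the side view.

Call:
move_arm --xyz '[[4,0,0],[6,0,0],[7,0,0.5],[6,0,0.5],[5,0,0],[3,0,0],[1,0,0],[0,0,0]]' --turn '[[0,0,0],[0,0,0],[0,0,0],[0,0,0],[0,0,0],[0,0,0],[0,0,0],[0,0,0]]'

```text
time: 17.22
ee_pos: [0.5975, -0.0108, 0.137]
orientation: [-3.14, -0.086, 0.0]
contact_force: [-0.2, 0.6, -0.2]
gripper_width: 0.0136
```

Call:
move_arm --xyz '[[0,0,0],[0,0,0],[0,0,0],[0,0,0],[0,0,0],[0,0,0],[0,0,0],[0,0,0]]' --turn '[[0,0,0],[0,0,0],[0,0,0],[0,0,0],[0,0,0],[0,0,0],[0,0,0],[0,0,0]]'

```text
time: 17.88
ee_pos: [0.5973, -0.0108, 0.1371]
orientation: [-3.14, -0.086, 0.0]
contact_force: [0.9, -0.5, -1.5]
gripper_width: 0.0135
```

```bash
python3 - <<'E'
from h import *
q,d=grab("side","4"); s=r.read_state(); print(s['time'],s['ee_pos'],s['orientation'],s['gripper_width'])
C=cloud("side",d); 
# ring/lens points in 3D from side depth
D=np.hypot(C[...,0]-.661,C[...,1]+.008); k=(D<.045)&(C[...,2]>.10)&(C[...,2]<.15); P=C[k]; print(len(P),P.mean(0).round(4),P.min(0).round(4),P.max(0).round(4))
A=np.c_[P[:,:2]-P[:,:2].mean(0),np.ones(len(P))]; print("plane",np.linalg.lstsq(A,P[:,2],rcond=None)[0].round(4))
t=np.linspace(0,2*np.pi,60); S=8; x0,y0=170,130
im=cv2.resize(q[y0:y0+75,x0:x0+100],None,fx=S,fy=S,interpolation=2)
for z,c in((.1354,(0,255,255)),(.1254,(0,255,0))):
    uv=proj("side",np.c_[.6612+.031*np.cos(t),-.0077+.031*np.sin(t),np.full(60,z)])
    for u,v in uv: cv2.circle(im,(int((u-x0+.5)*S),int((v-y0+.5)*S)),1,c,-1)
cv2.imwrite("pics/c6.png",im)
E
```

```text
17.9333 [ 0.59733155 -0.01080299  0.13714077] [3.14040179e+00 8.60241844e-02 6.71774172e-05] 0.013505841584721859
147 [0.6536 0.0052 0.1344] [ 0.6174 -0.0206  0.1266] [0.6888 0.0268 0.1439]
plane [ 0.0117 -0.0213  0.1344]
```

View pics/c6.png

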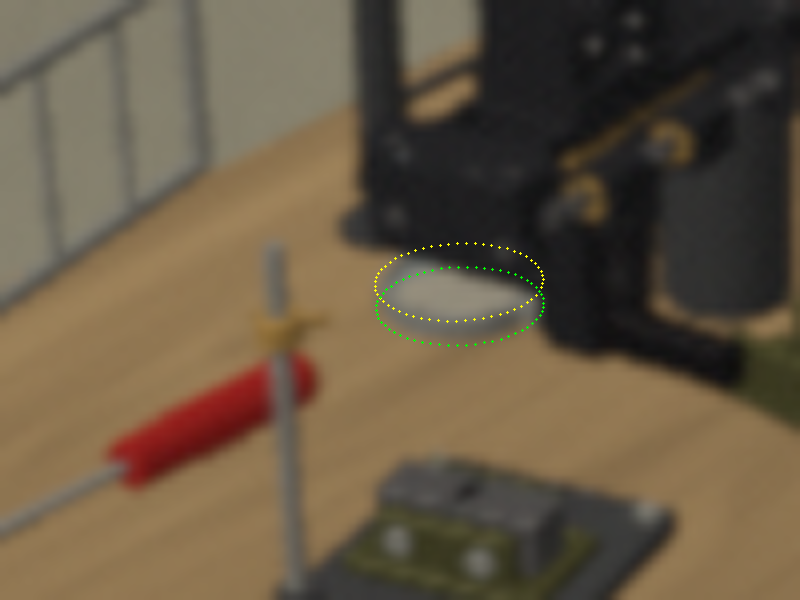

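The ring fits the target outline to within about 2 mm and is level (slope about 0.02). One more settling call, then I hand in.

Call:
move_arm --xyz '[[0,0,0],[0,0,0],[0,0,0],[0,0,0],[0,0,0],[0,0,0],[0,0,0],[0,0,0]]' --turn '[[0,0,0],[0,0,0],[0,0,0],[0,0,0],[0,0,0],[0,0,0],[0,0,0],[0,0,0]]'

```text
time: 18.6
ee_pos: [0.5973, -0.0108, 0.1371]
orientation: [-3.14, -0.086, 0.0]
contact_force: [-0.7, 1.1, -1.0]
gripper_width: 0.0135
```

```bash
python3 -c "
from plant import r
print(r.finish_job())"
```

```text
the job is handed in; nothing more can be done
None
```

I handed the job in at 18.6 s with the loupe still held over the wear mark. No verdict was reported.

- **Sorting:** The spacer is in the right bin with its sample, and the grey insert is in the left bin with its sample. I left the pink and purple look-alikes alone. I checked each part in one picture after letting go, and not again at the end.
- **Loupe:** It is gripped by the handle, with the fingers 13.5 mm apart. The lens ring matched the target outline over the mark to about 2 mm in the side view. I put the pointer height at 130.4 mm, good to a millimetre or two. The depth check put the top of the ring at about 134 mm, against an expected 135 mm. The tilt is about 0.02 rad.
- **Limits of the checks:** In the final pose the arm blocks the top camera, so the sideways centring rests on the side view and the grasp geometry. The arm reported no unusual forces, and I saw no bystander or pointer shift in the crops I viewed. I did not measure bystander positions again.

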